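# Hold the incubator lid open at its set pointer

## Robot

A 6-joint arm with a two-finger parallel gripper is mounted at the origin on a cart in front of the work surface, level with it; the furniture and walls round the work are solid. World frame = base frame: x ahead of the robot, y to its left, z up, the work surface at z = 0. Lengths are in m, angles in degrees, forces in N, time in s.
With the tool pointing down it reaches from about 0.375 to 0.9 m from the base axis. Payload 3.1 kg.
Tool frame: the origin (TCP) lies between the finger pads; the fingertips stand tip_extent ahead of it and the grasp point (between the pads) lies 6 mm ahead of it (tip_extent is the distance from the TCP to the fingertips, in m); z points along the fingers, y is the direction in which the jaws open and shut (so a half turn about z gives the same grasp; the last joint's range is limited). The gripper opens to 85 mm and grips with 20 to 120 N. Pads are 22 mm wide; open, the fingers measure 114 mm over their backs; the gripper's body (76 mm by 85 mm) begins 54 mm behind the grasp point. The pads swing forward as they close: fully open they stand 13 mm farther back than shut.
Start: joints at [53.829, 30.224, 82.088, -0, 67.689, -10.227], TCP at [0.273, 0.562, 0.256] pointing down, gripper open.
Joint ranges: [-176.69, 176.69], [-43.24, 126.21], [12.49, 139.97], [-82, 262], [0, 151.66], [-163.58, 163.58]. Speed limits (degrees/s): [159.86, 159.86, 180, 180, 180, 180].

## Interface

Orientations are given as [roll, pitch, yaw] about the fixed x, y, z axes, in that order (R = Rz(yaw) Ry(pitch) Rx(roll)).
In Python, from workcell import state, read_camera, finish_job, tip_extent gives the robot as it stands. The module is installed in compiled form; this text tells all that it offers.
- The arm moves only by the tool arm_command, never from a script. Its argument "commands" is a list of rows, each an object of numbers: "rx", "ry", "rz": the turn, a rotation vector about the tool's x, y, z in units of 90 degrees (1.0 is 90 degrees); "x", "y", "z": the shift along the tool's x, y, z in units of 0.15 m (1.0 is 0.15 m); "grip": the opening, from 0 (shut) to 1 (fully open). A call has 1 to 10 rows; each row shifts and turns the commanded pose from where the row before left it, along the tool's axes as they then stand; what a row does not reach is not made up. A row lasts 1/8 s, in which the tool goes at most 62.5 mm and 10.7 degrees, less where a joint would pass 70% of its speed; a pose out of reach is approached as far as the arm can. A call with a number of a shift or a turn outside -1 to 1 is refused whole. A call with a gripper value outside its range is refused whole. The fingers move at their own pace and stop on an object; the grip force is fixed at half the most. Time passes only in rows, so rows that do not move let the fingers close. It gives the time, the measured TCP pose, the force and the opening at its end, in the units of the state.
- state(): the state, without advancing time (a new reading comes with each control period).
- read_camera(name): name is "scene" or "top"; returns a dict with "color" (420x560x3 uint8, red, green, blue), "mtx" (3x3 intrinsics, pixels), "eye" and "attitude" of the camera in the world. Camera axes: x right, y down, z forward; pixel columns grow to the right and rows downward; lengths in m; the calibration is good to about 2 mm. A picture is of the moment at which its call begins. There is no depth.
- finish_job(): hands the job in, once; it reports no verdict.
The state is a dict: "time": time; "q": joint angles; "joint_velocities": joint speeds; "joint_efforts": joint torques, N m; "ee_pos": TCP position; "ee_rot": TCP orientation; "wrist_force": force on the tool from outside, world axes, zero at the start; "ft_torque": the same for the moment, N m; "gripper_width": finger opening in m.
Only numpy, scipy, OpenCV 4.12 (cv2) and the standard library are available. Lean on these libraries where they do the work, as an engineer would, in place of code of your own. Each camera call takes 0.05 s, during which the arm holds its last target.

## Task

The bench slide incubator has to be aired at its set opening. First swing the magnifier on its arm to the left until no part of the lens is over the incubator's lid; only then lift the sprung lid by its bar until the lid's edge is in line with the set pointer on the right-hand side, and finish still holding the lid steady there with the gripper, because its spring shuts it if let go. Do not shift the set pointer or disturb the things standing around.

Things in the scene. Friction and masses are not known exactly. Their poses are not given: they have to be found in the camera images.
- incubator: Fixed white slide incubator, an open case 200 x 200 mm, 83 mm high, closed by a lid. Origin under the centre of the case, on the worktop; x points from the front (panel with dial) to the hinge at the rear, y to its left, z up. A lens post stands at its rear left corner (110 mm along x, 135 mm along y) and a steel arc scale stands at its right (y = -137 mm).
- lid_hinge (a point): Middle of the lid's hinge line, at 95, 0, 88 mm in the incubator's frame; the hinge line runs along the incubator's y. The point does not move with the lid.
- lid (a joint): Opening angle of the lid, 0 shut, growing as its front edge rises, up to 1.2. The lid is a 200 x 200 x 10 mm frame with a clear window, mid-plane through the hinge line. A spring and its weight press it shut: about 3.5 N to lift at the bar when shut, about 6 N at 0.7 rad. It does not stay open by itself.
- lid_bar (a point): Centre of the lid's lifting bar, a round steel bar of 12 mm diameter and 96 mm length along the incubator's y, above the front edge of the lid. In the lid's frame it lies 203 mm in front of the hinge line and 38 mm above the lid's mid-plane; 27 mm are free between bar and lid top. It moves and turns with the lid: the x axis points to the hinge along the lid, z off the lid's top.
- set_pointer (a joint): Angle of the set pointer, the lid angle wanted, measured like the lid's (0 level, growing as the front end rises); from 0.35 to 0.70, different each time. Stiff friction hinge; leave it as it is.
- pointer_tip (a point): Front end of the set pointer, a flat steel arm with a thicker white end block (26 x 24 x 14 mm), beside the right edge of the lid. It turns about the same line as the lid, 126 mm to the right of the incubator's middle; the tip is 198 mm from that line. x axis along the pointer to the hinge. When the lid is parallel to it, the short pin on the lid's right edge stands next to the pointer's end block.
- lens_arm (a joint): Swing angle of the magnifier arm, seen from above growing clockwise, which takes the lens from over the lid forward and to the left; starts between -0.2 and 0.25, stop at 1.5. At 0 the arm points 0.6 rad to the right of straight forward (lens over the lid bar). From about 0.70 on the lens is clear of the lid. It stays where it is left (light friction, about 0.6 N at the knob).
- lens_pivot (a point): The vertical swing axis of the magnifier arm, on top of the post, 172 mm above the worktop.
- lens_knob (a point): Centre of the part to grip on the magnifier arm's upright round black knob: 18 mm diameter, 50 mm tall, standing on the arm; this point is 27 mm above the arm's top and 208 mm above the worktop, 175 mm from the swing axis. x axis along the arm to the swing axis.
- lens_center (a point): Centre of the round lens, in the middle of its black ring of 102 mm outer diameter, 12 mm thick, 240 mm from the swing axis, 176 mm above the worktop.
- specimen_cup: Bystander: specimen cup with screw cap, 60 mm across, 66 mm high, right of the incubator; origin under its centre.
- tub: Bystander: small round tub with lid, 48 mm across, 41 mm high, right of the incubator; origin under its centre.
- tape: Bystander: roll of tape lying flat, 76 mm across, 24 mm high, left of the incubator; origin under its centre.

How it is judged:
By the outcome, as a careful person would: the job done as asked, in the order asked, and still so for the second after the job is handed in, while the arm keeps its last pose, push and grip.
It also fails if it takes over 50 s, if anything falls off the work surface, if the arm or the gripper's body presses on something with over 40 N, if the wrist force passes 120 N, or if a joint passes its speed limit or range.

## Working session

There is one attempt and no reset: what is moved stays moved. The work goes in short steps, Python scripts to look and compute and a tool call to move; the robot and the scene stay as the last step left them, time stands still between calls to the robot, and variables do not carry over. Pictures are saved under pics/ and viewed, and the job is handed in when it is done.

Besides the shell and the picture viewer there is one more tool, called as name(argument=value, ...), one argument or row to a line, values as JSON. arm_command: Moves the arm, as the interface text tells. Its arguments: {"type":"object","properties":{"commands":{"type":"array","items":{"type":"object","properties":{"rx":{"type":"number","minimum":-1,"maximum":1},"ry":{"type":"number","minimum":-1,"maximum":1},"rz":{"type":"number","minimum":-1,"maximum":1},"x":{"type":"number","minimum":-1,"maximum":1},"y":{"type":"number","minimum":-1,"maximum":1},"z":{"type":"number","minimum":-1,"maximum":1},"grip":{"type":"number"}}}}},"required":["commands"]}

```bash
mkdir -p pics
python3 - <<'E'
from workcell import *
import cv2,numpy as np,json
print(tip_extent); print(state())
for n in("scene","top"):
    d=read_camera(n); cv2.imwrite(f"pics/{n}0.png",d["color"][:,:,::-1]); print(n,np.array(d["mtx"]).tolist(),d["eye"],d["attitude"])
E
```

```text
0.025
{'time': 0.0, 'q': array([ 5.38282326e+01,  3.02783172e+01,  8.21574870e+01,  5.49936592e-04,
        6.76871839e+01, -1.02266373e+01]), 'joint_velocities': array([-0.09196887,  0.07674613, -0.01053983, -0.09817921, -0.05270689,
       -0.038364  ]), 'joint_efforts': array([ 5.92549477e-04, -4.42354703e+01, -1.78025508e+01, -3.36765142e-04,
        8.35447863e-03, -3.06624520e-05]), 'ee_pos': array([0.27301232, 0.56148335, 0.25533439]), 'ee_rot': array([-1.79879056e+02, -2.23358064e-02,  1.54054637e+02]), 'wrist_force': array([ 0.348995  , -0.12413411, -0.35377405]), 'ft_torque': array([-0.03062646, -0.02512463,  0.05513664]), 'gripper_width': 0.08517755185261032}
scene [[455.75815057502894, 0.0, 271.3601676514936], [0.0, 455.75815057502894, 213.15552878707464], [0.0, 0.0, 1.0]] [-0.48669691 -0.69225859  0.92060947] [-120.97784951    0.28896904  -57.58148052]
top [[425.78087866020314, 0.0, 275.8593731454621], [0.0, 425.78087866020314, 206.94435235281037], [0.0, 0.0, 1.0]] [0.41425738 0.01123811 1.29680476] [-171.62686208    0.71583555  -90.22387851]
```

View pics/scene0.png

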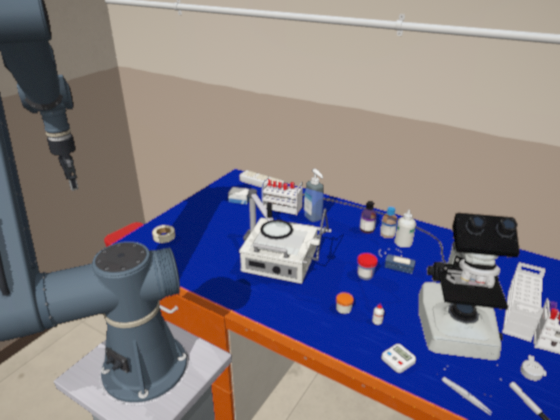

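View pics/top0.png

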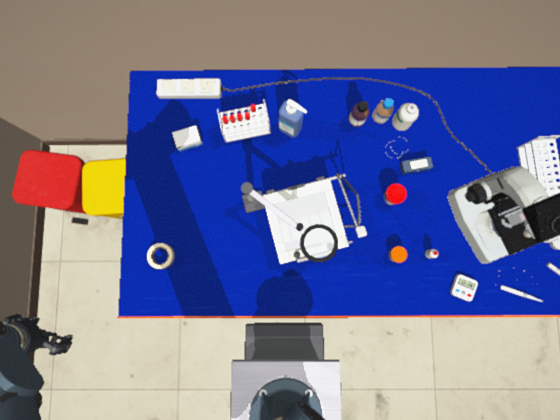

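Run:
```python
import cv2
a=cv2.imread("pics/top0.png")[150:280,220:380]; cv2.imwrite("pics/topz.png",cv2.resize(a,None,fx=4.6,fy=4.6,interpolation=cv2.INTER_CUBIC))
a=cv2.imread("pics/scene0.png")[170:290,225:345]; cv2.imwrite("pics/scz.png",cv2.resize(a,None,fx=5,fy=5,interpolation=cv2.INTER_CUBIC))
```

```text
(no output)
```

View pics/topz.png

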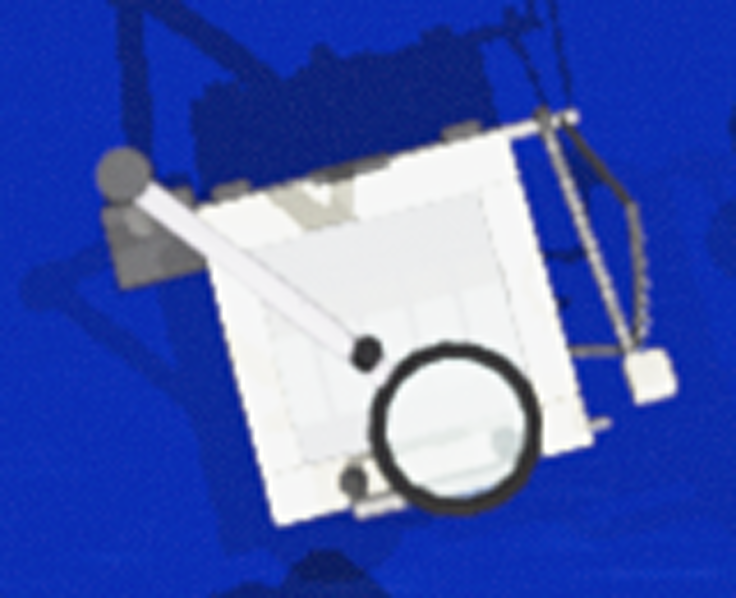

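View pics/scz.png

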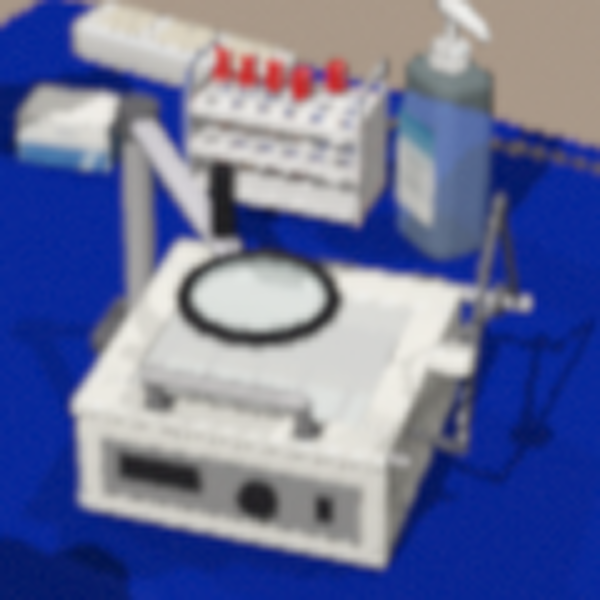

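```bash
cat > h.py <<'E'
import numpy as np
from scipy.spatial.transform import Rotation as R
C={"scene":(455.75815,271.36017,213.15553,[-0.48669691,-0.69225859,0.92060947],[-120.97784951,0.28896904,-57.58148052]),
"top":(425.78088,275.85937,206.94435,[0.41425738,0.01123811,1.29680476],[-171.62686208,0.71583555,-90.22387851])}
def ray(c,u,v):
    f,cx,cy,e,a=C[c]; d=R.from_euler("xyz",a,degrees=True).apply([(u-cx)/f,(v-cy)/f,1]); return np.array(e),d/np.linalg.norm(d)
def onz(c,uv,z):
    e,d=ray(c,*uv); return e+d*(z-e[2])/d[2]
def tri(p,q): # p top, q scene
    e1,d1=ray("top",*p); e2,d2=ray("scene",*q)
    A=np.stack([d1,-d2],1); s=np.linalg.lstsq(A,e2-e1,rcond=None)[0]
    a,b=e1+s[0]*d1,e2+s[1]*d2; return (a+b)/2,np.linalg.norm(a-b)
def proj(c,p):
    f,cx,cy,e,a=C[c]; x=R.from_euler("xyz",a,degrees=True).inv().apply(np.array(p)-e); return np.array([cx+f*x[0]/x[2],cy+f*x[1]/x[2]])
tz=lambda x,y:(x/4.6+220-.4,y/4.6+150-.4)
sz=lambda x,y:(x/5+225-.4,y/5+170-.4)
E
python3 - <<'E'
from h import *
np.set_printoptions(precision=4,suppress=True)
c=[onz("top",tz(*p),.093) for p in[(275,524),(594,440),(511,135),(200,206)]]
for p in c: print(p)
print("sides",[np.linalg.norm(c[i]-c[i-1]) for i in range(4)])
fx=(c[2]+c[3]-c[0]-c[1]);print("yaw",np.degrees(np.arctan2(fx[1],fx[0])));ly=c[0]+c[3]-c[1]-c[2];print(np.degrees(np.arctan2(-ly[0],ly[1])))
print("ctr",sum(c)/4)
piv=onz("top",tz(124,174),.185);print("piv",piv)
L=onz("top",tz(456,427),.182);print("lens",L)
print("lens tri",tri(tz(456,427),sz(260,296)))
print("knob tri top",tri(tz(368,350),sz(223,166)), onz("top",tz(368,350),.231))
print("block tri",tri(tz(651,375),sz(452,358)))
print("bar tri L",tri(tz(354,483),sz(156,372)))
E
```

```text
[0.4312 0.0163 0.093 ]
[ 0.4814 -0.1791  0.093 ]
[ 0.6721 -0.1327  0.093 ]
[0.6282 0.0621 0.093 ]
sides [np.float64(0.2022457069669821), np.float64(0.2017749542619819), np.float64(0.19634485554797781), np.float64(0.19975295289276832)]
yaw 13.375524358142886
13.55652347045206
ctr [ 0.5532 -0.0583  0.093 ]
piv [0.6309 0.1022 0.185 ]
lens [ 0.4841 -0.0871  0.182 ]
lens tri (array([ 0.4849, -0.0882,  0.179 ]), np.float64(0.0020338651123622533))
knob tri top (array([ 0.5239, -0.0367,  0.234 ]), np.float64(0.0032067629200814964)) [ 0.5233 -0.0355  0.231 ]
block tri (array([ 0.5154, -0.2032,  0.1583]), np.float64(0.0005994905558628597))
bar tri L (array([ 0.4554, -0.0317,  0.1205]), np.float64(0.0016348806780207461))
```

arm_command(
  commands=[
    {"rz":0.1,"z":-0.06},
    {"rz":0.1,"z":-0.06},
    {"rz":0.1,"z":-0.06},
    {"rz":0.1,"z":-0.06},
    {"rz":0.1,"z":-0.06},
    {"rz":0.1,"z":-0.06},
    {"x":-0.3,"y":0.07},
    {"x":-0.3,"y":0.07},
    {"x":-0.3,"y":0.07},
    {"x":-0.3,"y":0.07},
  ],
)

```text
validation failed for argument at $.co...
```

arm_command(
  commands=[
    {"x":-0.3,"y":0.07},
    {"x":-0.3,"y":0.07},
    {"x":-0.3,"y":0.07},
    {"x":-0.3,"y":0.07},
    {"x":-0.3,"y":0.07},
    {"x":-0.3,"y":0.07},
    {"x":-0.3,"y":0.07},
    {"x":-0.3,"y":0.07},
    {"x":0,"y":0},
    {"x":0,"y":0},
  ],
)

```text
validation failed for argument at $.co...
```

arm_command(
  commands=[
    {"x":0,"y":0,"z":-0.06,"rx":0,"ry":0,"rz":0.1,"grip":1},
  ],
)

```text
time: 0.22
ee_pos: [0.2728, 0.5612, 0.2639]
ee_rot: [-179.8, -0.0, 144.8]
wrist_force: [-0.3, -0.1, 0.1]
gripper_width: 0.0852
```

arm_command(
  commands=[
    {"x":0,"y":0,"z":-0.06,"rx":0,"ry":0,"rz":0.1,"grip":1},
    {"x":0,"y":0,"z":-0.06,"rx":0,"ry":0,"rz":0.1,"grip":1},
    {"x":0,"y":0,"z":-0.06,"rx":0,"ry":0,"rz":0.1,"grip":1},
    {"x":0,"y":0,"z":-0.06,"rx":0,"ry":0,"rz":0.1,"grip":1},
    {"x":0,"y":0,"z":-0.06,"rx":0,"ry":0,"rz":0.1,"grip":1},
    {"x":-0.3,"y":0.07,"z":0,"rx":0,"ry":0,"rz":0,"grip":1},
    {"x":-0.3,"y":0.07,"z":0,"rx":0,"ry":0,"rz":0,"grip":1},
    {"x":-0.3,"y":0.07,"z":0,"rx":0,"ry":0,"rz":0,"grip":1},
    {"x":-0.3,"y":0.07,"z":0,"rx":0,"ry":0,"rz":0,"grip":1},
    {"x":0,"y":0,"z":0,"rx":0,"ry":0,"rz":0,"grip":1},
  ],
)

```text
time: 1.48
ee_pos: [0.3468, 0.3896, 0.31]
ee_rot: [-179.9, 0.1, 99.8]
wrist_force: [1.0, 0.1, 0.6]
gripper_width: 0.0851
```

arm_command(
  commands=[
    {"x":-0.333,"y":0.075,"z":0,"rx":0,"ry":0,"rz":0,"grip":0.7},
    {"x":-0.333,"y":0.075,"z":0,"rx":0,"ry":0,"rz":0,"grip":0.7},
    {"x":-0.333,"y":0.075,"z":0,"rx":0,"ry":0,"rz":0,"grip":0.7},
    {"x":-0.333,"y":0.075,"z":0,"rx":0,"ry":0,"rz":0,"grip":0.7},
    {"x":-0.333,"y":0.075,"z":0,"rx":0,"ry":0,"rz":0,"grip":0.7},
    {"x":-0.333,"y":0.075,"z":0,"rx":0,"ry":0,"rz":0,"grip":0.7},
    {"x":-0.333,"y":0.075,"z":0,"rx":0,"ry":0,"rz":0,"grip":0.7},
    {"x":-0.333,"y":0.075,"z":0,"rx":0,"ry":0,"rz":0,"grip":0.7},
    {"x":-0.333,"y":0.075,"z":0,"rx":0,"ry":0,"rz":0,"grip":0.7},
    {"x":0,"y":0,"z":0,"rx":0,"ry":0,"rz":0,"grip":0.7},
  ],
)

```text
time: 2.72
ee_pos: [0.5264, -0.0353, 0.31]
ee_rot: [179.9, 0.0, 99.8]
wrist_force: [1.1, -0.3, -0.2]
gripper_width: 0.0591
```

Run:
```python
from workcell import *
import cv2
from h import *
print(state()["ee_pos"],state()["gripper_width"],state()["q"])
for n,s,f in(("scene",(slice(150,290),slice(215,355)),4),("top",(slice(120,290),slice(200,390)),4)):
    d=read_camera(n)["color"][:,:,::-1]; cv2.imwrite(f"pics/{n}1.png",d); cv2.imwrite(f"pics/{n}1z.png",cv2.resize(d[s],None,fx=f,fy=f,interpolation=cv2.INTER_CUBIC))
```

```text
[ 0.52641852 -0.03533808  0.30996037] 0.059142069064335896 [-1.59800251e+01  1.90341726e+01  9.22302511e+01 -1.09470338e-02
  6.86535974e+01 -2.58112415e+01]
```

View pics/scene1z.png

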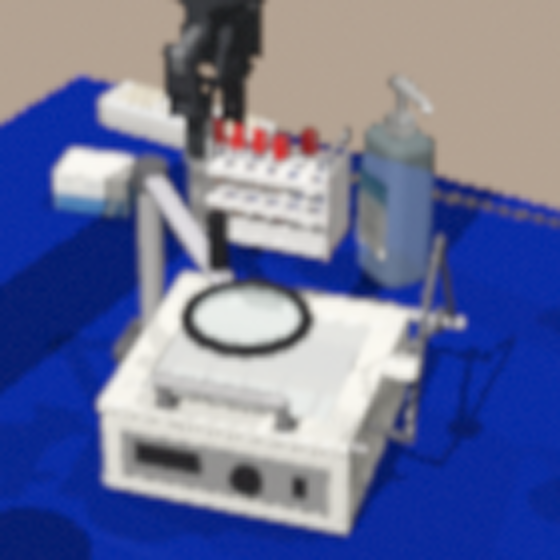

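View pics/top1z.png

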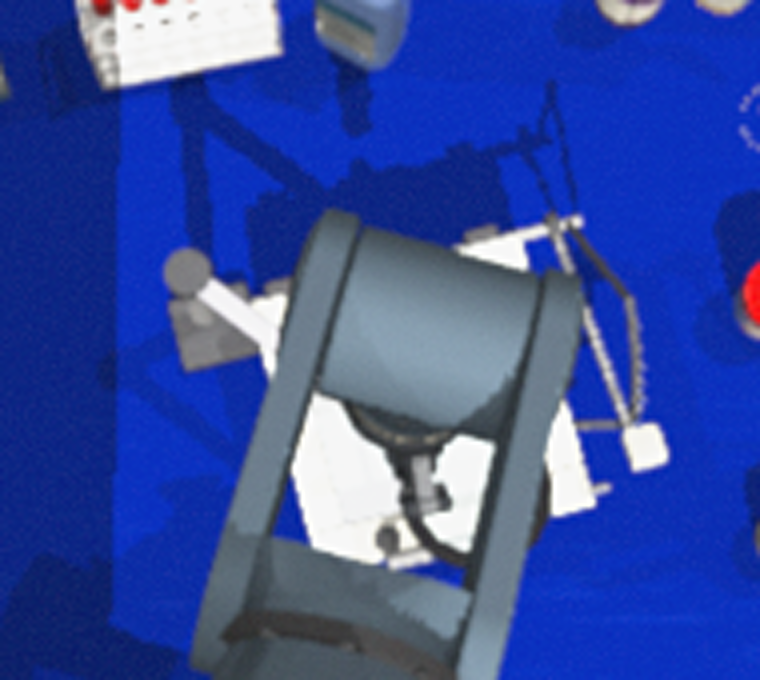

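Run:
```python
from h import *
for p in [(.5264,-.0353,.231),(.5264,-.0353,.181),(.5264,-.0353,.298)]:
    print((proj("scene",p)-[215,150]+.4)*4)
```

```text
[216.58161896 214.65792482]
[217.0964038  270.57130856]
[215.86116543 136.40582605]
```

arm_command(
  commands=[
    {"x":0,"y":-0.01,"z":0.2,"rx":0,"ry":0,"rz":0,"grip":0.7},
    {"x":0,"y":0,"z":0.2,"rx":0,"ry":0,"rz":0,"grip":0.7},
    {"x":0,"y":0,"z":0.2,"rx":0,"ry":0,"rz":0,"grip":0.7},
    {"x":0,"y":0,"z":0,"rx":0,"ry":0,"rz":0,"grip":0.1},
    {"x":0,"y":0,"z":0,"rx":0,"ry":0,"rz":0,"grip":0.1},
    {"x":0,"y":0,"z":0,"rx":0,"ry":0,"rz":0,"grip":0.1},
    {"x":0,"y":0,"z":0,"rx":0,"ry":0,"rz":0,"grip":0.1},
  ],
)

```text
time: 3.7
ee_pos: [0.5235, -0.033, 0.2217]
ee_rot: [179.9, 0.0, 100.1]
wrist_force: [0.1, 0.6, 4.7]
gripper_width: 0.0165
```

arm_command(
  commands=[
    {"x":0.057,"y":-0.046,"z":0,"rx":0,"ry":0,"rz":0.04,"grip":0.1},
    {"x":0.057,"y":-0.046,"z":0,"rx":0,"ry":0,"rz":0.04,"grip":0.1},
    {"x":0.057,"y":-0.046,"z":0,"rx":0,"ry":0,"rz":0.04,"grip":0.1},
    {"x":0.057,"y":-0.046,"z":0,"rx":0,"ry":0,"rz":0.04,"grip":0.1},
    {"x":0.057,"y":-0.046,"z":0,"rx":0,"ry":0,"rz":0.04,"grip":0.1},
    {"x":0.057,"y":-0.046,"z":0,"rx":0,"ry":0,"rz":0.04,"grip":0.1},
  ],
)

```text
time: 4.45
ee_pos: [0.4811, 0.0166, 0.2216]
ee_rot: [179.9, 0.1, 78.3]
wrist_force: [-2.2, -2.6, 5.2]
gripper_width: 0.0163
```

arm_command(
  commands=[
    {"x":0.057,"y":-0.046,"z":0,"rx":0,"ry":0,"rz":0.04,"grip":0.1},
    {"x":0.057,"y":-0.046,"z":0,"rx":0,"ry":0,"rz":0.04,"grip":0.1},
    {"x":0.057,"y":-0.046,"z":0,"rx":0,"ry":0,"rz":0.04,"grip":0.1},
    {"x":0.057,"y":-0.046,"z":0,"rx":0,"ry":0,"rz":0.04,"grip":0.1},
    {"x":0.057,"y":-0.046,"z":0,"rx":0,"ry":0,"rz":0.04,"grip":0.1},
    {"x":0.057,"y":-0.046,"z":0,"rx":0,"ry":0,"rz":0.04,"grip":0.1},
    {"x":0.057,"y":-0.046,"z":0,"rx":0,"ry":0,"rz":0.04,"grip":0.1},
  ],
)

```text
time: 5.32
ee_pos: [0.4591, 0.09, 0.2216]
ee_rot: [179.9, 0.0, 53.1]
wrist_force: [-1.9, -1.9, 6.6]
gripper_width: 0.0165
```

arm_command(
  commands=[
    {"x":0.057,"y":-0.046,"z":0,"rx":0,"ry":0,"rz":0.04,"grip":0.1},
    {"x":0.057,"y":-0.046,"z":0,"rx":0,"ry":0,"rz":0.04,"grip":0.1},
    {"x":0.057,"y":-0.046,"z":0,"rx":0,"ry":0,"rz":0.04,"grip":0.1},
    {"x":0.057,"y":-0.046,"z":0,"rx":0,"ry":0,"rz":0.04,"grip":0.1},
    {"x":0.057,"y":-0.046,"z":0,"rx":0,"ry":0,"rz":0.04,"grip":0.1},
    {"x":0.057,"y":-0.046,"z":0,"rx":0,"ry":0,"rz":0.04,"grip":0.1},
    {"x":0,"y":0,"z":0,"rx":0,"ry":0,"rz":0,"grip":0.1},
    {"x":0,"y":0,"z":0,"rx":0,"ry":0,"rz":0,"grip":0.1},
  ],
)

```text
time: 6.32
ee_pos: [0.4673, 0.1553, 0.2217]
ee_rot: [180.0, -0.1, 31.6]
wrist_force: [-1.4, -1.5, 6.8]
gripper_width: 0.0167
```

arm_command(
  commands=[
    {"x":0,"y":0,"z":0,"rx":0,"ry":0,"rz":0,"grip":0.7},
    {"x":0,"y":0,"z":0,"rx":0,"ry":0,"rz":0,"grip":0.7},
    {"x":0,"y":0,"z":0,"rx":0,"ry":0,"rz":0,"grip":0.7},
    {"x":0,"y":0,"z":0,"rx":0,"ry":0,"rz":0,"grip":0.7},
    {"x":0,"y":0,"z":-0.2,"rx":0,"ry":0,"rz":0,"grip":0.7},
    {"x":0,"y":0,"z":-0.2,"rx":0,"ry":0,"rz":0,"grip":0.7},
    {"x":0,"y":0,"z":-0.2,"rx":0,"ry":0,"rz":0,"grip":0.7},
    {"x":0,"y":0,"z":-0.2,"rx":0,"ry":0,"rz":0,"grip":0.7},
  ],
)

```text
time: 7.32
ee_pos: [0.4667, 0.1553, 0.3411]
ee_rot: [-180.0, 0.0, 31.7]
wrist_force: [0.6, -0.7, -0.3]
gripper_width: 0.0598
```

Run:
```python
from workcell import *
import cv2
from h import *
print(state()["ee_pos"],state()["gripper_width"],state()["q"])
for n,s,f in(("scene",(slice(150,290),slice(215,355)),4),("top",(slice(140,290),slice(220,390)),4.4)):
    d=read_camera(n)["color"][:,:,::-1]; cv2.imwrite(f"pics/{n}2.png",d); cv2.imwrite(f"pics/{n}2z.png",cv2.resize(d[s],None,fx=f,fy=f,interpolation=cv2.INTER_CUBIC))
```

```text
[0.46666839 0.15533006 0.34114838] 0.05984160303449375 [5.36624122e+00 1.41110387e+01 9.42381574e+01 1.25692412e-03
 7.16656385e+01 6.37039909e+01]
```

View pics/scene2z.png

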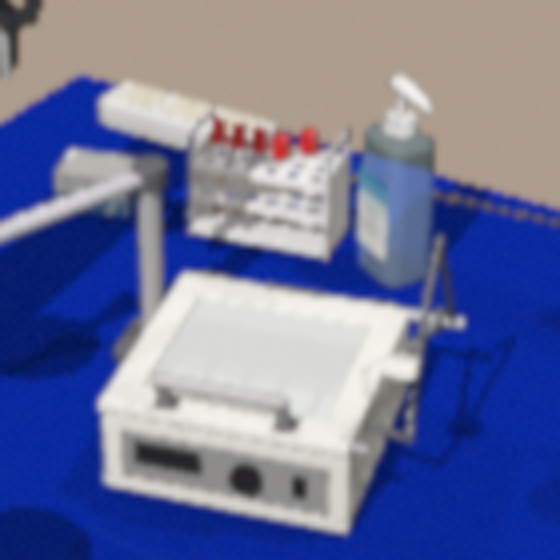

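View pics/top2z.png

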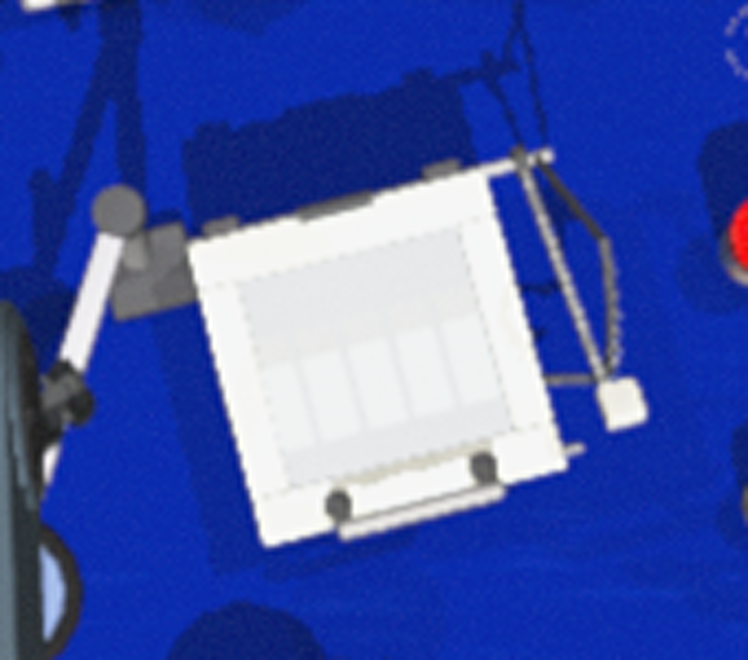

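Run:
```python
from h import *
np.set_printoptions(precision=4,suppress=True)
t=lambda x,y:(x/4.4+220-.4,y/4.4+140-.4)
s=lambda x,y:(x/4+215-.4,y/4+150-.4)
c=[onz("top",t(*p),.093) for p in[(265,547),(567,467),(489,175),(190,240)]]
for p in c: print(p)
f=c[2]+c[3]-c[0]-c[1];l=c[0]+c[3]-c[1]-c[2];print("yaw",np.degrees(np.arctan2(f[1],f[0])),np.degrees(np.arctan2(-l[0],l[1])), sum(c)/4)
bc=onz("top",t(422.5,511.5),.126);print("bar",bc, tri(t(422.5,511.5),s(221,394)))
a=onz("top",t(342,533),.126);b=onz("top",t(503,490),.126);print(a,b,np.linalg.norm(a-b),np.degrees(np.arctan2(-(a-b)[0],(a-b)[1])))
print("block",tri(t(623,403),s(404,368)))
print("piv",onz("top",t(118,211),.185),"rear hinge rod end",onz("top",t(545,156),.088))
print("lens-edge",onz("top",t(80,595),.182))
yaw=np.radians(13.6); X=np.array([np.cos(yaw),np.sin(yaw)]);Y=np.array([-X[1],X[0]])
inc=bc[:2]+.108*X; print("inc from bar",inc)
for nm,p in(("pt_block",tri(t(623,403),s(404,368))[0]),("piv",onz("top",t(118,211),.185)),("lidctr",sum(c)/4)):
    q=p[:2]-inc; print(nm,q@X,q@Y,p[2])
p=tri(t(623,403),s(404,368))[0];q=(p[:2]-inc)@X; print("angle",np.arctan2(p[2]-.088,.095-q),np.hypot(p[2]-.088,.095-q))
```

```text
[0.4301 0.0151 0.093 ]
[ 0.48   -0.1783  0.093 ]
[ 0.6709 -0.1328  0.093 ]
[0.6289 0.063  0.093 ]
yaw 13.477140994636896 13.289769855895747 [ 0.5525 -0.0583  0.093 ]
bar [ 0.4511 -0.0829  0.126 ] (array([ 0.452 , -0.0841,  0.1267]), np.float64(0.0032303915047569515))
[ 0.438  -0.0328  0.126 ] [ 0.4641 -0.133   0.126 ] 0.10359645558697166 14.586448254233945
block (array([ 0.5158, -0.2042,  0.1569]), np.float64(0.002060088164835091))
piv [0.6305 0.1026 0.185 ] rear hinge rod end [ 0.6845 -0.1705  0.088 ]
lens-edge [0.4013 0.1238 0.182 ]
inc from bar [ 0.556  -0.0575]
pt_block -0.07366262799031142 -0.13319959285170582 0.15692583142722516
piv 0.11004868482278264 0.1380443883193166 0.18500000000000005
lidctr -0.0036720493685119316 5.903785443918538e-05 0.09299999999999997
angle 0.3879503520942784 0.1822027780208975
```

arm_command(
  commands=[
    {"x":0,"y":0,"z":0,"rx":0,"ry":0,"rz":-0.1,"grip":0.7},
    {"x":0,"y":0,"z":0,"rx":0,"ry":0,"rz":-0.1,"grip":0.7},
    {"x":0,"y":0,"z":0,"rx":0,"ry":0,"rz":-0.1,"grip":0.7},
    {"x":0,"y":0,"z":0,"rx":0,"ry":0,"rz":-0.1,"grip":0.7},
    {"x":0,"y":0,"z":0,"rx":0,"ry":0,"rz":-0.1,"grip":0.7},
    {"x":0,"y":0,"z":0,"rx":0,"ry":0,"rz":-0.1,"grip":0.7},
    {"x":0,"y":0,"z":0,"rx":0,"ry":0,"rz":-0.1,"grip":0.7},
    {"x":0,"y":0,"z":0,"rx":0,"ry":0,"rz":-0.1,"grip":0.7},
    {"x":0,"y":0,"z":0,"rx":0,"ry":0,"rz":0,"grip":0.7},
  ],
)

```text
time: 8.55
ee_pos: [0.4663, 0.1553, 0.3391]
ee_rot: [-179.9, -0.0, 103.6]
wrist_force: [0.6, -0.0, 0.4]
gripper_width: 0.0594
```

arm_command(
  commands=[
    {"x":-0.254,"y":-0.079,"z":0,"rx":0,"ry":0,"rz":0,"grip":0.7},
    {"x":-0.254,"y":-0.079,"z":0,"rx":0,"ry":0,"rz":0,"grip":0.7},
    {"x":-0.254,"y":-0.079,"z":0,"rx":0,"ry":0,"rz":0,"grip":0.7},
    {"x":-0.254,"y":-0.079,"z":0,"rx":0,"ry":0,"rz":0,"grip":0.7},
    {"x":-0.254,"y":-0.079,"z":0.2,"rx":0,"ry":0,"rz":0,"grip":0.7},
    {"x":-0.254,"y":-0.079,"z":0.2,"rx":0,"ry":0,"rz":0,"grip":0.7},
    {"x":0,"y":0,"z":0.2,"rx":0,"ry":0,"rz":0,"grip":0.7},
    {"x":0,"y":0,"z":0.2,"rx":0,"ry":0,"rz":0,"grip":0.7},
    {"x":0,"y":0,"z":0,"rx":0,"ry":0,"rz":0,"grip":0.7},
    {"x":0,"y":0,"z":0,"rx":0,"ry":0,"rz":0,"grip":0.7},
  ],
)

```text
time: 9.8
ee_pos: [0.4522, -0.0837, 0.2208]
ee_rot: [180.0, 0.0, 103.6]
wrist_force: [-0.3, -0.3, 0.3]
gripper_width: 0.0599
```

Run:
```python
from workcell import *
import cv2
from h import *
print(state()["ee_pos"],state()["gripper_width"],state()["q"])
for n,s,f in(("scene",(slice(150,290),slice(215,355)),4),("top",(slice(140,290),slice(220,390)),4.4)):
    d=read_camera(n)["color"][:,:,::-1]; cv2.imwrite(f"pics/{n}3.png",d); cv2.imwrite(f"pics/{n}3z.png",cv2.resize(d[s],None,fx=f,fy=f,interpolation=cv2.INTER_CUBIC))
```

```text
[ 0.45221944 -0.08368459  0.22083159] 0.05986239496781798 [-2.44513634e+01  2.07466650e+01  1.07367289e+02  1.01962937e-03
  5.18331263e+01 -3.80578461e+01]
```

View pics/scene3z.png

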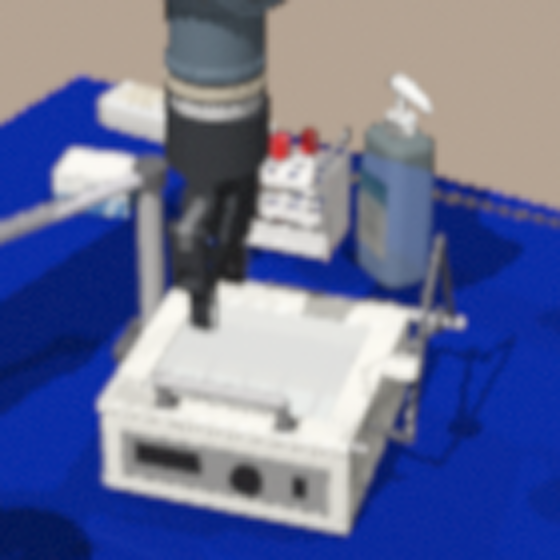

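View pics/top3z.png

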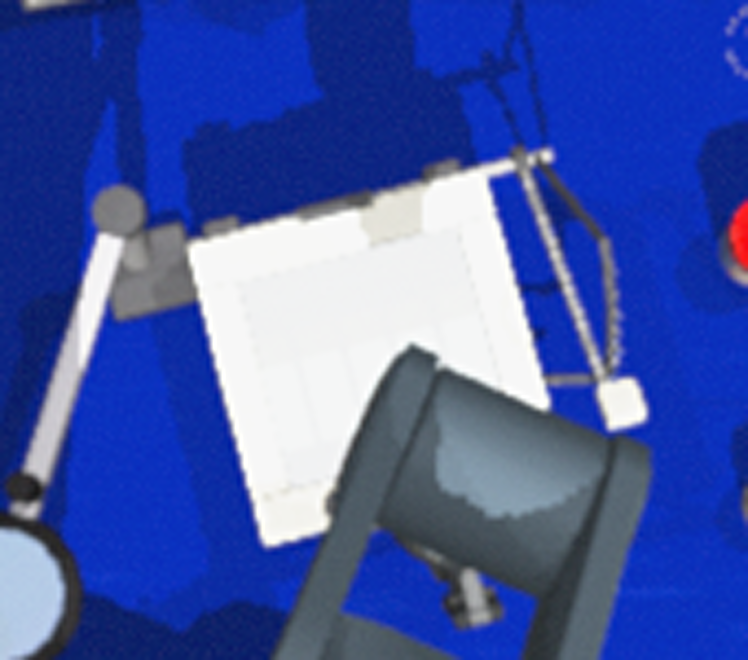

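arm_command(
  commands=[
    {"x":0,"y":0,"z":0.15,"rx":0,"ry":0,"rz":0,"grip":0.7},
    {"x":0,"y":0,"z":0.15,"rx":0,"ry":0,"rz":0,"grip":0.7},
    {"x":0,"y":0,"z":0.15,"rx":0,"ry":0,"rz":0,"grip":0.7},
    {"x":0,"y":0,"z":0.14,"rx":0,"ry":0,"rz":0,"grip":0.7},
    {"x":0,"y":0,"z":0,"rx":0,"ry":0,"rz":0,"grip":0},
    {"x":0,"y":0,"z":0,"rx":0,"ry":0,"rz":0,"grip":0},
    {"x":0,"y":0,"z":0,"rx":0,"ry":0,"rz":0,"grip":0},
    {"x":0,"y":0,"z":0,"rx":0,"ry":0,"rz":0,"grip":0},
    {"x":0,"y":0,"z":0,"rx":0,"ry":0,"rz":0,"grip":0},
  ],
)

```text
time: 11.02
ee_pos: [0.4525, -0.0839, 0.1326]
ee_rot: [179.9, 0.1, 103.7]
wrist_force: [-0.2, 0.3, 4.7]
gripper_width: 0.0097
```

arm_command(
  commands=[
    {"x":0,"y":0.0095,"z":-0.0405,"rx":0.0191,"ry":0,"rz":0,"grip":0},
    {"x":0,"y":0.0095,"z":-0.0405,"rx":0.0191,"ry":0,"rz":0,"grip":0},
    {"x":0,"y":0.0095,"z":-0.0405,"rx":0.0191,"ry":0,"rz":0,"grip":0},
    {"x":0,"y":0.0095,"z":-0.0405,"rx":0.0191,"ry":0,"rz":0,"grip":0},
  ],
)

```text
time: 11.52
ee_pos: [0.4587, -0.0823, 0.1556]
ee_rot: [-173.1, 0.0, 103.7]
wrist_force: [1.8, -1.8, -5.0]
gripper_width: 0.0097
```

arm_command(
  commands=[
    {"x":0,"y":0.0095,"z":-0.0405,"rx":0.0191,"ry":0,"rz":0,"grip":0},
    {"x":0,"y":0.0095,"z":-0.0405,"rx":0.0191,"ry":0,"rz":0,"grip":0},
    {"x":0,"y":0.0095,"z":-0.0405,"rx":0.0191,"ry":0,"rz":0,"grip":0},
    {"x":0,"y":0.0095,"z":-0.0405,"rx":0.0191,"ry":0,"rz":0,"grip":0},
    {"x":0,"y":0.0095,"z":-0.0405,"rx":0.0191,"ry":0,"rz":0,"grip":0},
    {"x":0,"y":0.0095,"z":-0.0405,"rx":0.0191,"ry":0,"rz":0,"grip":0},
    {"x":0,"y":0.0095,"z":-0.0405,"rx":0.0191,"ry":0,"rz":0,"grip":0},
    {"x":0,"y":0.0095,"z":-0.0405,"rx":0.0191,"ry":0,"rz":0,"grip":0},
    {"x":0,"y":0,"z":0,"rx":0,"ry":0,"rz":0,"grip":0},
    {"x":0,"y":0,"z":0,"rx":0,"ry":0,"rz":0,"grip":0},
  ],
)

```text
time: 12.78
ee_pos: [0.4794, -0.0771, 0.1998]
ee_rot: [-159.4, 0.0, 103.7]
wrist_force: [0.2, -2.5, -5.3]
gripper_width: 0.0099
```

Run:
```python
from workcell import *
import cv2
from h import *
print(state()["ee_pos"],state()["ee_rot"],state()["gripper_width"],state()["q"])
for n,s,f in(("scene",(slice(190,290),slice(225,345)),6),("top",(slice(140,290),slice(220,390)),4.4)):
    ds=np.mean([read_camera(n)["color"][:,:,::-1].astype(float) for _ in range(2)],0).astype(np.uint8); cv2.imwrite(f"pics/{n}4.png",ds); cv2.imwrite(f"pics/{n}4z.png",cv2.resize(ds[s],None,fx=f,fy=f,interpolation=cv2.INTER_CUBIC))
```

```text
[ 0.47942078 -0.07705286  0.19980766] [-1.59388290e+02  1.00789586e-02  1.03671146e+02] 0.00988180541805992 [-16.56168368  31.8616531   93.44276866 -10.69179027  72.97564886
 -25.44472307]
```

View pics/scene4z.png

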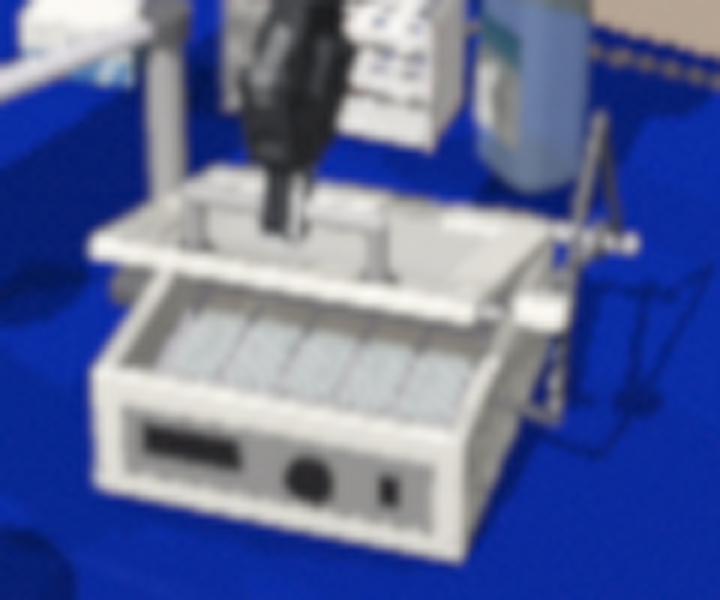

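View pics/top4z.png

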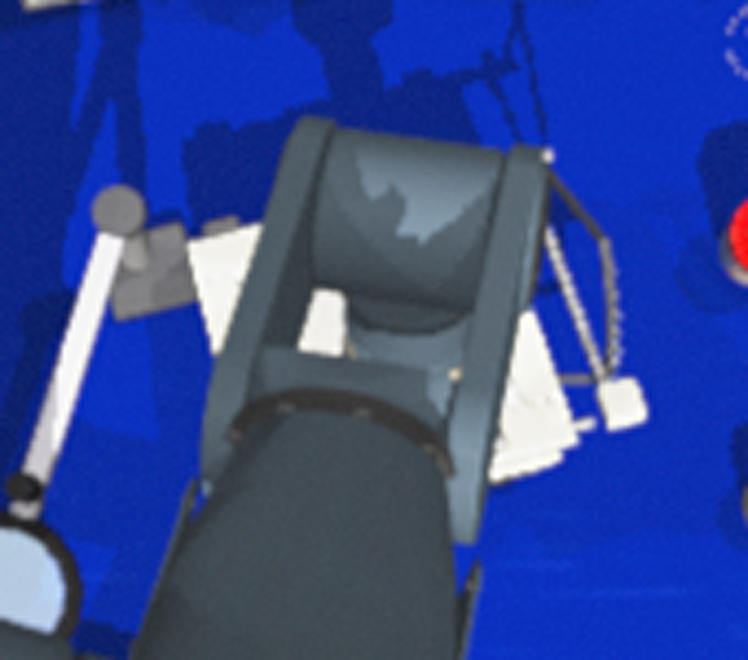

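Run:
```python
import cv2,numpy as np
a=cv2.imread("pics/scene4.png")[225:265,295:345]; a=cv2.resize(a,None,fx=14,fy=14,interpolation=cv2.INTER_CUBIC)
b=cv2.imread("pics/top4.png")[218:258,335:375]; b=cv2.resize(b,None,fx=14,fy=14,interpolation=cv2.INTER_CUBIC)
cv2.imwrite("pics/sc4zz.png",a);cv2.imwrite("pics/tp4zz.png",b)
```

```text
(no output)
```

View pics/sc4zz.png

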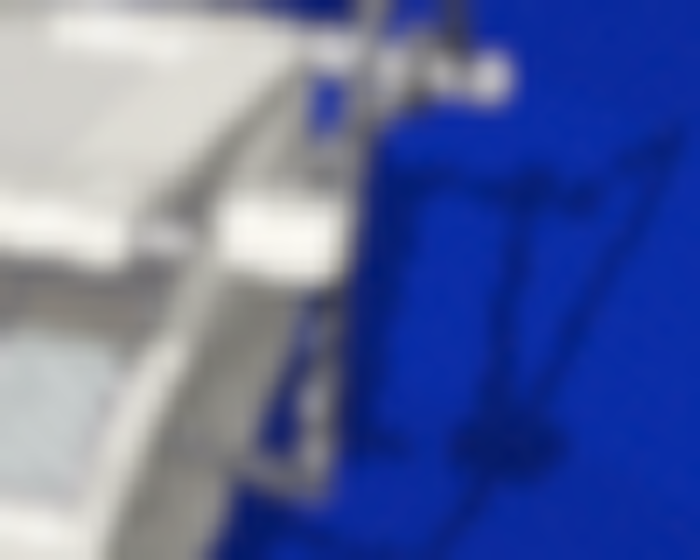

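View pics/tp4zz.png

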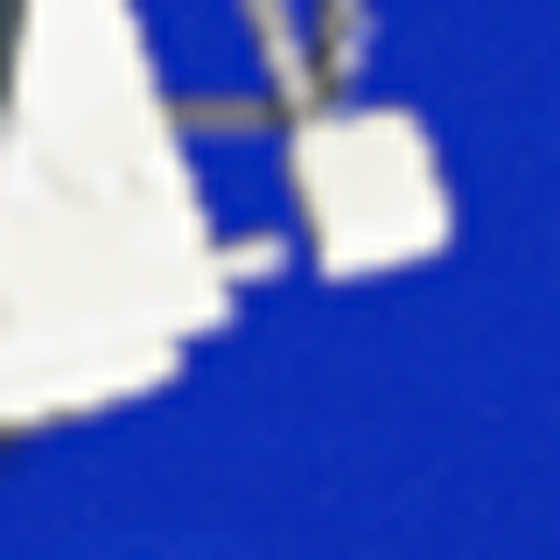

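```bash
cat >> h.py <<'E'
yaw=np.radians(13.5); X=np.array([np.cos(yaw),np.sin(yaw),0]);Y=np.array([-X[1],X[0],0]);Z=np.array([0,0,1.])
inc=np.array([.5562,-.0575,0])
def W(x,y,z): return inc+x*X+y*Y+z*Z
def I(p): q=np.array(p)-inc; return np.array([q@X,q@Y,q[2]])
def lidp(r,y,h,th): # r in front of hinge, h above midplane
    return W(.095-r*np.cos(th)+h*np.sin(th)*1, y, .088+r*np.sin(th)+h*np.cos(th))
S4=lambda x,y:(x/14+295-.46,y/14+225-.46)
T4=lambda x,y:(x/14+335-.46,y/14+218-.46)
iS4=lambda uv:(np.array(uv)-[295,225]+.46)*14
iT4=lambda uv:(np.array(uv)-[335,218]+.46)*14
E
python3 - <<'E'
from h import *
np.set_printoptions(precision=4,suppress=True)
t=lambda x,y:(x/4.4+220-.4,y/4.4+140-.4)
print("pin shut",I(onz("top",t(575,449),.088)),"corner shut",I(onz("top",t(567,467),.093)))
P,e=tri(T4(255,258),S4(165,240)); i=I(P); print("pin open tri",i,e,"ang",np.arctan2(i[2]-.088,.095-i[0]),np.hypot(i[2]-.088,.095-i[0]))
B,e=tri(T4(375,190),S4(283,235)); i=I(B); print("blk",i,e,np.arctan2(i[2]-.088,.095-i[0]),np.hypot(i[2]-.088,.095-i[0]))
for th in(.34,.36,.38):
  print(th,"pin",[iT4(proj("top",lidp(.19,-.107,0,th))),iS4(proj("scene",lidp(.19,-.107,0,th)))],"corner bot",iS4(proj("scene",lidp(.2,-.1,-.005,th))))
for th in (.36,.38,.4,.42):
  print(th,"blk",*[np.round(iT4(proj("top",lidp(r,y,.007,th)))) for r,y in((.198,-.114),(.198,-.138),(.172,-.138),(.172,-.114))],
   *[np.round(iS4(proj("scene",lidp(.198,y,h,th)))) for y,h in((-.114,.007),(-.138,.007),(-.114,-.007),(-.138,-.007))])
E
```

```text
pin shut [-0.0923 -0.1085  0.088 ] corner shut [-0.1023 -0.0997  0.093 ]
pin open tri [-0.0807 -0.1076  0.1558] 0.0008416034238243025 ang 0.36844412628931505 0.18837410609514735
blk [-0.074  -0.1321  0.1582] 0.0006348194472463858 0.39385474223025013 0.18299398078920462
0.34 pin [array([254.5246, 276.479 ]), array([155.2926, 266.0604])] corner bot [108.857  294.1095]
0.36 pin [array([255.8308, 268.4614]), array([157.4926, 248.7514])] corner bot [111.0396 275.9292]
0.38 pin [array([257.0231, 260.0455]), array([159.7797, 231.3455])] corner bot [113.3183 257.6322]
0.36 blk [307. 282.] [429. 251.] [386. 132.] [265. 162.] [185. 231.] [297. 252.] [177. 295.] [288. 316.]
0.38 blk [308. 272.] [431. 242.] [387. 124.] [266. 153.] [188. 212.] [300. 233.] [179. 277.] [291. 298.]
0.4 blk [309. 262.] [432. 232.] [388. 115.] [266. 145.] [190. 194.] [302. 214.] [181. 259.] [293. 280.]
0.42 blk [310. 252.] [433. 222.] [389. 105.] [267. 135.] [193. 175.] [305. 196.] [184. 241.] [296. 261.]
```

Run:
```python
from h import *
import cv2
np.set_printoptions(precision=4,suppress=True)
a=cv2.resize(cv2.imread("pics/scene4.png")[225:265,295:345],None,fx=14,fy=14,interpolation=cv2.INTER_CUBIC)
b=cv2.resize(cv2.imread("pics/top4.png")[218:258,335:375],None,fx=14,fy=14,interpolation=cv2.INTER_CUBIC)
def cen(im,x0,x1,y0,y1,th):
    m=np.zeros(im.shape[:2],np.uint8); m[y0:y1,x0:x1]=(im[y0:y1,x0:x1,2]>th)*255
    n,l,s,c=cv2.connectedComponentsWithStats(m); k=1+np.argmax(s[1:,4]); print(s[k],c[k]); 
    r=cv2.minAreaRect(np.argwhere(l==k)[:,::-1].astype(np.float32)); print(r); return c[k]
for ts,tt in((215,150),(200,130),(225,170)):
    q=cen(a,205,370,150,320,ts); p=cen(b,295,480,80,300,tt)
    B,e=tri(T4(*p),S4(*q)); i=I(B); print("BLK",i,e,np.arctan2(i[2]-.088,.095-i[0]),np.hypot(i[2]-.088,.095-i[0]))
print(a[150:300:10,280,2],a[235,200:370:10,2])
```

```text
[ 224  199  109   74 6433] [277.7482 236.0328]
((276.8653869628906, 236.67306518554688), (108.25609588623047, 66.8755874633789), 11.309932708740234)
[  295    80   154   197 20165] [367.0596 187.8125]
((363.6391296386719, 166.37631225585938), (204.66488647460938, 135.94459533691406), 73.47420501708984)
BLK [-0.0732 -0.1309  0.1572] 0.0007760953054229581 0.39030742816864256 0.18187871959910754
[ 219  192  119   84 8145] [277.0626 234.7347]
((276.87139892578125, 235.1593780517578), (118.02174377441406, 77.11404418945312), 12.33908748626709)
[  295    80   156   199 21591] [366.5475 186.733 ]
((364.14129638671875, 167.40142822265625), (206.82090759277344, 140.3217315673828), 73.53998565673828)
BLK [-0.073  -0.1307  0.1574] 0.0009052788625109207 0.39167582759533265 0.18177392772469245
[ 228  204  102   66 5242] [277.872  236.7127]
((277.28948974609375, 237.52003479003906), (102.07177734375, 57.8603630065918), 11.659292221069336)
[  295   114   152   161 18422] [369.0052 190.5303]
((369.69549560546875, 185.6991729736328), (160.09066772460938, 131.62466430664062), 73.97412872314453)
BLK [-0.0738 -0.131   0.1575] 0.0007774976484320212 0.39035213401612956 0.1825329173448561
[164 160 159 169 187 206 225 240 248 249 246 236 220 181 142] [157 172 205 232 245 250 250 250 250 250 251 250 243 222 188 127  65]
```

arm_command(
  commands=[
    {"x":0,"y":0.0038,"z":-0.0162,"rx":0.0076,"ry":0,"rz":0,"grip":0},
    {"x":0,"y":0.0038,"z":-0.0162,"rx":0.0076,"ry":0,"rz":0,"grip":0},
    {"x":0,"y":0,"z":0,"rx":0,"ry":0,"rz":0,"grip":0},
    {"x":0,"y":0,"z":0,"rx":0,"ry":0,"rz":0,"grip":0},
    {"x":0,"y":0,"z":0,"rx":0,"ry":0,"rz":0,"grip":0},
    {"x":0,"y":0,"z":0,"rx":0,"ry":0,"rz":0,"grip":0},
  ],
)

```text
time: 13.72
ee_pos: [0.4824, -0.0762, 0.2047]
ee_rot: [-158.0, 0.0, 103.7]
wrist_force: [0.4, -2.7, -6.0]
gripper_width: 0.0097
```

Run:
```python
from workcell import *
import cv2
from h import *
print(state()["ee_pos"],state()["ee_rot"],state()["gripper_width"])
for n in("scene","top"):
    ds=np.mean([read_camera(n)["color"][:,:,::-1].astype(float) for _ in range(6)],0).round().astype(np.uint8); cv2.imwrite(f"pics/{n}5.png",ds)
a=cv2.imread("pics/scene5.png")[225:265,295:345]; a=cv2.resize(a,None,fx=14,fy=14,interpolation=cv2.INTER_CUBIC)
b=cv2.imread("pics/top5.png")[218:258,335:375]; b=cv2.resize(b,None,fx=14,fy=14,interpolation=cv2.INTER_CUBIC)
cv2.imwrite("pics/sc5zz.png",a);cv2.imwrite("pics/tp5zz.png",b)
```

```text
[ 0.48244895 -0.07624703  0.20471333] [-1.58027084e+02  1.51549356e-02  1.03662730e+02] 0.009724094170284822
```

View pics/sc5zz.png

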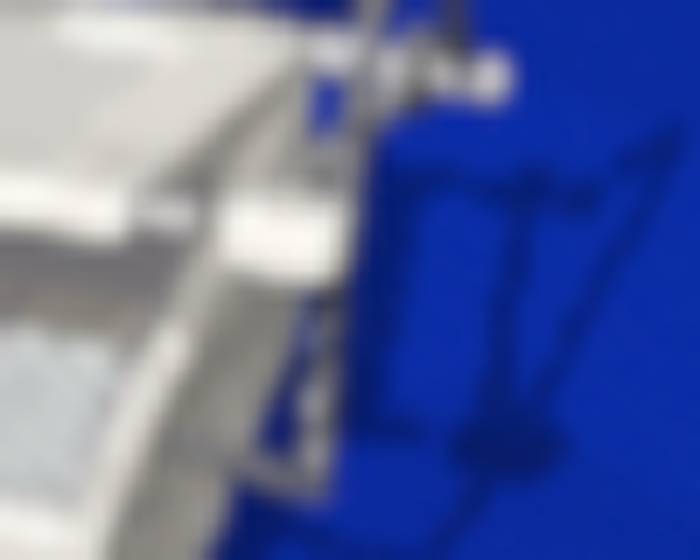

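View pics/tp5zz.png

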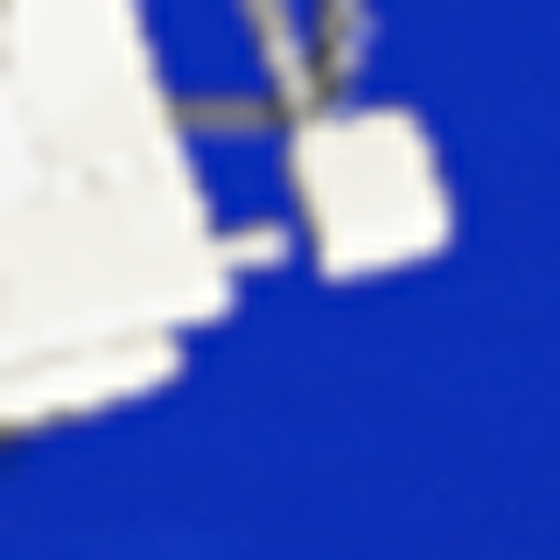

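Run:
```python
from h import *
import cv2
np.set_printoptions(precision=4,suppress=True)
def imgs(k):
    return (cv2.resize(cv2.imread(f"pics/scene{k}.png")[225:265,295:345],None,fx=14,fy=14,interpolation=cv2.INTER_CUBIC).astype(int),
    cv2.resize(cv2.imread(f"pics/top{k}.png")[218:258,335:375],None,fx=14,fy=14,interpolation=cv2.INTER_CUBIC).astype(int))
for k,sy,ty in((4,240,258),(5,215,246)):
    a,b=imgs(k)
    def peak(im,x,y,w,ch):
        c=im[y-w:y+w+1,x-4:x+5,ch].mean(1); c=c-min(c[:8].min(),c[-8:].min()); c=c-.4*c.max(); c[c<0]=0
        return (c*np.arange(y-w,y+w+1)).sum()/c.sum()
    ps=np.array([(x,peak(a,x,sy,22,0)-0) for x in(150,160,170,180)]); pt=np.array([(x,peak(b,x,ty-(x-255)//5,32,2)) for x in(240,250,260,270)])
    print(ps[:,1],pt[:,1])
    P,e=tri(T4(*pt.mean(0)),S4(*ps.mean(0))); i=I(P); print(k,"pin",i,e,np.arctan2(i[2]-.088,.095-i[0]),np.hypot(i[2]-.088,.095-i[0]))
    for x in (150,165,180): print(a[190:270:5,x].tolist() if k==5 and x==165 else "")
for h in (.084,.088,.092):
  for i in ([-.0735,.157],): print(h,np.arctan2(i[1]-h,.095-i[0]))
# robot angle from TCP
a=np.array([.4525,-.0839,.1326])
for p in([.4794,-.0771,.1998],[.4824,-.0762,.2047]): print(2*np.arcsin(np.linalg.norm(np.array(p)-a)/2/.2078))
```

```text
[234.6325 236.2019 238.4386 240.7636] [261.4259 259.1066 256.7702 254.7745]
4 pin [-0.0807 -0.1075  0.1565] 0.0009363672488751195 0.37147900418608704 0.18860540373701346



[208.9586 211.146  213.1433 214.2799] [250.1003 247.717  246.399  245.214 ]
5 pin [-0.079  -0.107   0.1618] 0.0007081759024134848 0.40099807907967977 0.1890082849487652

[[153, 156, 157], [162, 164, 166], [173, 174, 176], [184, 184, 187], [191, 192, 194], [192, 193, 195], [185, 186, 188], [174, 174, 177], [158, 157, 160], [142, 141, 143], [131, 129, 131], [121, 118, 120], [116, 113, 115], [116, 114, 116], [117, 114, 116], [117, 115, 117]]

0.084 0.4088245511363278
0.088 0.38866529856524357
0.092 0.36816767169415054
0.3516783508494932
0.3797210705461202
```

Run:
```python
from h import *
import cv2
np.set_printoptions(precision=3,suppress=True)
for th in(.38,.40):
  print(th,"pin",[iS4(proj("scene",lidp(r,-.107,0,th))) for r in(.187,.19)],
   "blk c",iS4(proj("scene",lidp(.185,-.126,0,th))),iS4(proj("scene",lidp(.185,-.131,0,th))))
  for y0 in(-.126,-.131):
    c=np.array([iS4(proj("scene",lidp(r,y0+dy,h,th))) for r in(.172,.198) for dy in(.012,-.012) for h in(-.007,.007)],np.float32)
    hull=cv2.convexHull(c)[:,0]; M=cv2.moments(hull); print(y0,"centroid",M["m10"]/M["m00"],M["m01"]/M["m00"],"x",hull[:,0].min(),hull[:,0].max(),"y",hull[:,1].min(),hull[:,1].max())
    m=np.zeros((600,700),np.uint8);cv2.fillConvexPoly(m,hull.round().astype(int),1);print("col280",np.nonzero(m[:,280])[0][[0,-1]],"col 250",np.nonzero(m[:,250])[0][[0,-1]])
a=cv2.resize(cv2.imread("pics/scene5.png")[225:265,295:345],None,fx=14,fy=14,interpolation=cv2.INTER_CUBIC).astype(int)
for x in(240,260,280,300,320):print(x,a[170:310:6,x,2])
print(a[236,200:380:6,2])
```

```text
0.38 pin [array([163.071, 228.597]), array([159.78 , 231.345])] blk c [252.647 243.008] [275.76  247.302]
-0.126 centroid 252.24212409213 243.37460822463797 x 178.98396 325.47507 y 189.09082 298.09302
col280 [201 296] col 250 [195 290]
-0.131 centroid 275.35652262523166 247.6708773637688 x 202.15201 348.53238 y 193.28383 302.49222
col280 [201 296] col 250 [195 290]
0.4 pin [array([165.403, 211.415]), array([162.153, 213.852])] blk c [255.002 225.973] [278.128 230.251]
-0.126 centroid 254.58611235877385 226.32763474790312 x 181.32982 327.8187 y 173.28317 279.81873
col280 [184 278] col 250 [179 272]
-0.131 centroid 277.7137082941747 230.6080432982806 x 204.5142 350.88605 y 177.46118 284.2012
col280 [184 277] col 250 [179 272]
240 [170 175 180 189 201 212 226 235 242 245 245 245 243 237 232 217 199 178
 159 148 137 135 132 130]
260 [177 180 184 192 204 215 229 237 244 248 249 250 248 244 239 226 213 195
 173 154 136 130 124 123]
280 [159 164 171 183 196 206 219 228 237 244 248 250 249 247 244 235 228 212
 189 166 143 131 123 121]
300 [146 152 159 171 185 198 213 223 234 243 248 251 250 248 247 239 232 216
 190 164 133 114  99  95]
320 [127 127 132 146 164 182 203 215 228 237 242 244 241 238 235 226 219 202
 173 144 106  81  64  64]
[151 163 177 199 217 232 243 246 249 250 250 250 250 250 250 251 251 251
 251 248 244 237 217 197 160 126  90  55  35  15]
```

arm_command(
  commands=[
    {"x":0,"y":-0.0028,"z":0.0121,"rx":-0.0057,"ry":0,"rz":0,"grip":0},
    {"x":0,"y":0,"z":0,"rx":0,"ry":0,"rz":0,"grip":0},
    {"x":0,"y":0,"z":0,"rx":0,"ry":0,"rz":0,"grip":0},
    {"x":0,"y":0,"z":0,"rx":0,"ry":0,"rz":0,"grip":0},
    {"x":0,"y":0,"z":0,"rx":0,"ry":0,"rz":0,"grip":0},
    {"x":0,"y":0,"z":0,"rx":0,"ry":0,"rz":0,"grip":0},
    {"x":0,"y":0,"z":0,"rx":0,"ry":0,"rz":0,"grip":0},
    {"x":0,"y":0,"z":0,"rx":0,"ry":0,"rz":0,"grip":0},
  ],
)

```text
time: 15.32
ee_pos: [0.4814, -0.0765, 0.2031]
ee_rot: [-158.5, 0.0, 103.7]
wrist_force: [2.5, -3.6, -6.4]
gripper_width: 0.0099
```

Run:
```python
from workcell import *
import cv2
from h import *
np.set_printoptions(precision=4,suppress=True)
print(state()["time"],state()["ee_pos"],state()["ee_rot"],state()["wrist_force"])
for n in("scene","top"):
    ds=np.mean([read_camera(n)["color"][:,:,::-1].astype(float) for _ in range(6)],0).round().astype(np.uint8); cv2.imwrite(f"pics/{n}6.png",ds)
a=cv2.resize(cv2.imread("pics/scene6.png")[225:265,295:345],None,fx=14,fy=14,interpolation=cv2.INTER_CUBIC).astype(int)
b=cv2.resize(cv2.imread("pics/top6.png")[218:258,335:375],None,fx=14,fy=14,interpolation=cv2.INTER_CUBIC).astype(int)
def peak(im,x,y,w,ch):
    c=im[y-w:y+w+1,x-4:x+5,ch].mean(1); c=c-min(c[:8].min(),c[-8:].min()); c=c-.4*c.max(); c[c<0]=0
    return (c*np.arange(y-w,y+w+1)).sum()/c.sum()
ps=np.array([(x,peak(a,x,223,22,0)) for x in(150,160,170,180)]); pt=np.array([(x,peak(b,x,250-(x-255)//5,32,2)) for x in(240,250,260,270)])
P,e=tri(T4(*pt.mean(0)),S4(*ps.mean(0))); i=I(P); print("pin",i,e,np.arctan2(i[2]-.088,.095-i[0]),ps[:,1],pt[:,1])
d=np.mean([np.abs(cv2.imread(f"pics/{n}6.png").astype(int)[220:240,340:372]-cv2.imread(f"pics/{n}2.png").astype(int)[220:240,340:372])[:,18:].mean() for n in("top",)]); print("block change vs before",d)
b=cv2.imread("pics/scene6.png")[150:290,215:355]; cv2.imwrite("pics/s6z.png",cv2.resize(b,None,fx=4.2,fy=4.2,interpolation=cv2.INTER_CUBIC))
```

```text
15.325 [ 0.4814 -0.0765  0.2031] [-158.5325    0.013   103.6622] [ 2.4899 -3.5517 -6.3727]
pin [-0.0795 -0.1072  0.16  ] 0.0007282848907265906 0.39124851909791797 [216.773  219.1613 221.6781 223.6309] [253.1098 250.6133 249.005  248.781 ]
block change vs before 8.161904761904761
```

View pics/s6z.png

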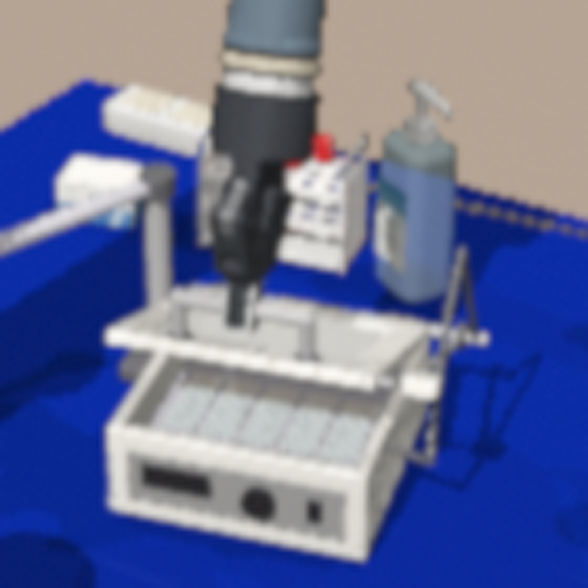

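View pics/top6.png

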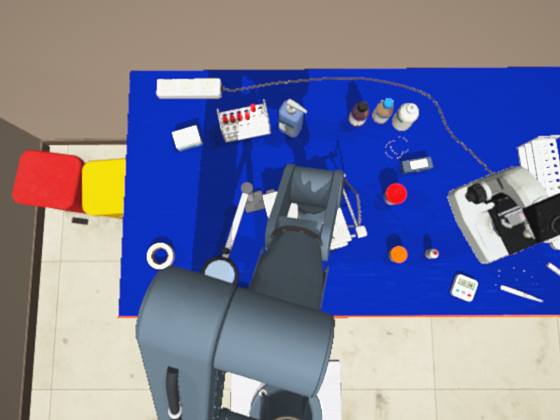

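Run:
```python
from workcell import *
print(finish_job()); s=state(); print(s["time"],s["ee_pos"],s["gripper_width"])
```

```text
the job is handed in; nothing more can be done
None
the job is handed in; nothing more can be done
```

The job is handed in: the lens was swung clear first, then the lid was lifted to the set pointer, and the gripper is still holding the bar there. `finish_job` gives no verdict, so success is not confirmed. About 16 s of the 50 s were used.

- **Lens:** I gripped the knob and swung the arm about 68° clockwise, from roughly −0.08 to about 1.1 rad. Both views then showed the lens well clear to the left, before I touched the lid.
- **Lid:** I gripped the bar and raised the lid along its arc, then trimmed it by camera. In the last pictures the lid pin came out at 0.391 rad and the pointer's end block at about 0.390–0.392 rad. The wrist force was under 8 N.
- **Angle disagreement:** The arm's own readings put the lid lower, at about 0.37–0.375 rad, roughly 0.02 below the camera value. I took this as a camera offset that affects pin and block alike, so I lined the two up with each other. One separate look at the block's edges spread by about ±0.01 rad.
- **Surroundings:** The cup, tub and tape look to be where they were in the top view, and I saw no movement of the pointer. I made one automatic before/after check of the block. It gave a small non-zero difference that I did not look into; it may be shadow or brightness.

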